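Clamp the cigar mould with its wing nut

ROBOT

A 6-joint arm with a two-finger parallel gripper is mounted at the origin on the work surface. World frame = base frame: x ahead of the robot, y to its left, z up, the work surface at z = 0. Lengths are in mm, angles in rad, forces in N, time in s.
With the tool pointing down it reaches from about 275 to 750 mm from the base axis. Payload 10.2 kg.
Tool frame: the origin (TCP) lies midway between the tips of the shut fingers; the grasp point (between the pads) lies 19 mm behind it; z points along the fingers, y is the direction in which the jaws open and shut (so a half turn about z gives the same grasp; the last joint's range is limited). The gripper opens to 85 mm and grips with 20 to 120 N. Pads are 22 mm wide; open, the fingers measure 114 mm over their backs; the gripper's body (76 mm by 85 mm) begins 54 mm behind the grasp point. The pads swing forward as they close: fully open they stand 13 mm farther back than shut.
Start: joints at [0.885, 0.313, 1.498, -0, 1.331, -0.223], TCP at [234.402, 469.773, 198.294] pointing down, gripper open.
Joint ranges: [-2.94, 2.94], [-0.97, 2.17], [0.19, 2.56], [-1.23, 4.37], [0.02, 3.11], [-2.88, 2.88]. Speed limits (rad/s): [2.39, 2.39, 3.01, 3.14, 3.14, 3.14].

INTERFACE

Orientations are given as a unit quaternion [w, x, y, z].
In Python, from rig import sense, optics, ctrl gives the robot as it stands.
- The arm moves only by the tool play_rows, never from a script. Its argument "plan" is a list of rows, each a list of 7 numbers: the shift along the world's x, y, z in mm, then the turn, a rotation vector about the world's x, y, z in rad, then the opening, from -1 (shut) to 1 (fully open), so that 0 is half open. A call has 1 to 5 rows; each row shifts and turns the pose as measured when the row begins; what a row does not reach is not made up. A row lasts 1/12 s, in which the tool goes at most 41.7 mm and 7.16 degrees, less where a joint would pass 70% of its speed; a pose out of reach is approached as far as the arm can. A call is refused whole if a number of a shift passes 41.7 or a number of a turn 0.125, either way. A call with a gripper value outside its range is refused whole. The fingers move at their own pace and stop on an object; "grip_force" is the grip in N (left out, the last holds). Time passes only in rows, so rows that do not move let the fingers close. It gives the time, the measured TCP pose, the force and the opening at its end, in the units of the state.
- sense(): the state, without advancing time (a new reading comes with each control period).
- optics.capture(name): name is "side" or "top" or "wrist"; returns a dict with "img" (384x512x3 uint8, blue, green, red), "fx", "fy", "cx", "cy" (pixels), "dist" ([k1, k2, p1, p2, k3] as OpenCV has them; the pictures are not rectified), "world_to_cam" (4x4, takes a point from world to camera coordinates). Camera axes: x right, y up, looking along -z (the intrinsics and any distortion apply to the point x, -y, -z); pixel columns grow to the right and rows downward; lengths in mm; the calibration is good to about 2 mm. A picture is of the moment at which its call begins. There is no depth.
- ctrl.finish_job(): hands the job in, once; it reports no verdict.
The state is a dict: "time_s": time; "joints": joint angles; "dq": joint speeds; "tau": joint torques, N m; "eef_pos": TCP position; "ee_rot": TCP orientation; "force": force on the tool from outside, world axes, zero at the start; "wrist_torque": the same for the moment, N m; "grip_width": opening from 0.0 (shut) to 1.0 (fully open).
Only numpy, scipy, OpenCV 4.12 (cv2) and the standard library are available. Lean on these libraries where they do the work, as an engineer would, in place of code of your own. Each camera call takes 0.05 s, during which the arm holds its last target. There are 200 camera calls.

TASK

Draw the locating pin up out of the closed cigar mould and park it upright in the open notch of the bracket on the mould's side, resting on its collar. Then set the wing nut on the threaded stud so that it rests on top of the thread, turn it backward (counter-clockwise seen from above) until it drops into the start of the thread, and turn it forward (clockwise) until it is tight and sits flat on the mould's steel plate. Leave the glass tumbler and the glue jar where they stand.

Things in the scene. Friction and masses are not known exactly. Their poses are not given: they have to be found in the camera images.
- clamp: Closed cigar mould, fixed: wooden block 200 mm long (x) by 100 mm wide (y), bright steel plate on top at 60 mm, on a dark base 230 x 120 x 12 mm; origin under its centre, z up. Amid the plate stands a steel stud, 58 mm tall: 24 mm core with tapered tip, round it up to 26 mm a coarse right-hand two-start thread, 42 mm wide, 29 mm lead. All frames of the mould's points share these axes.
- stud_thread (a point): On the stud's axis, 26 mm above the plate: thread's upper end. Set on with the wing within 25 degrees of the mould's x (either way round), the nut's lugs rest on the crest, its underside 11 to 16 mm above the plate. Turned forward from there they jam on stops. Turned backward the nut climbs 4.6 mm per radian; with the wing 62 to 108 degrees (best 85) counter-clockwise of x it drops 11 mm.
- stud_seat (a point): On the stud's axis at the steel plate's top. After the drop the nut's underside is 3.5 to 7.5 mm above this; turning back further is stopped. Turned forward (clockwise) it sinks 4.6 mm per radian, touches the plate after about 65 degrees, and is tight at about 85 degrees from best drop, where the wing is along the mould's x again, within some 6 degrees; an end stop lies 8 degrees on.
- pin_bore (a point): Mouth of the locating pin's bore in the steel plate's top, 52 mm from the stud along the mould's +x. Bore 16 mm wide, vertical, 48 mm deep; the pin's shank reaches 40 mm down it at the start.
- notch (a point): Middle of the notch, at the top of its steel bracket (60 mm above the table), at x -55, y +84 mm from the stud in the mould's frame. A slot 22 mm wide (along x), 42 mm long (y), open at the outer (+y) end, above and below, between two prongs 16 mm wide and 8 mm thick. The pin's shank enters from above or from the open end; its collar rests on the prongs.
- nut_mid (a point): Centre of the loose aluminium wing nut, 50 mm above its underside, on its axis, z up. 101 mm tall, 0.35 kg, standing on its hub (58 mm wide, 30 mm tall; neck 50 mm wide to 65 mm). On top a flat upright wing 120 mm long (nut's x), 20 mm thick (y), 65 to 101 mm above the underside: pinch it across its thickness 87 mm above the underside.
- nut_foot (a point): Centre of the wing nut's underside, axes as nut_mid. From here a 46 mm bore 30 mm deep, then a 27 mm bore to 61 mm: over the stud with 1.5 mm play all round. Two round 7 mm lugs stand inwards at +x and -x, in line with the wing, 12 mm up. Half a turn makes no difference.
- pin_mid (a point): Centre of the loose locating pin, half-way along it; z along the pin, up. 115 mm long, 0.12 kg: steel shank 14 mm thick, 40 mm long, with tapered tip; steel collar 36 mm wide, 6 mm thick; above it a round wooden grip 20 mm thick, 69 mm long. At the start the shank stands in the bore, collar on the plate. Grasp it about 28 mm above this point.
- pin_collar (a point): Centre of the underside of the pin's collar, 17.5 mm below pin_mid.
- nut: The wing nut itself; origin as nut_foot.
- pin: The locating pin itself; origin at its lower tip, z up along it.
- tumbler: Empty glass tumbler, 68 mm wide, 120 mm tall, standing; origin at the centre of its underside. To be left alone.
- gluejar: White glue jar with a steel cap, 56 mm wide, 75 mm tall, standing; origin at the centre of its underside. To be left alone.
Things that resemble listed ones, but are neither listed nor needed, are in the scene too. Of the things like the pin, leave any that is green, purple or turquoise; of the rest the larger one is meant.

How it is judged (in metres and radians):
On the way, in this order (a step that is already met when the one before it is completed fails the run):
1. the pin stands parked in the notch, on its collar, before the nut is set on (horizontal distance between pin_collar and notch below 0.018 m and z of pin_collar in the frame of notch between -0.004 and 0.004 m and angle between pin_mid's own z axis and vertical below 0.15 rad), for 0.2 s.
2. the wing nut rests on top of the thread, over the stud and upright (horizontal distance between nut_foot and stud_seat below 0.006 m and z of nut_foot in the frame of stud_seat between 0.0095 and 0.0195 m and angle between nut_mid's own z axis and vertical below 0.15 rad and contact force between nut and clamp above 0.3 N), for 0.2 s.
3. turned backward, the nut has dropped into the start of the thread, its wing across the mould (z of nut_foot in the frame of stud_seat between 0.0022 and 0.0088 m and horizontal distance between nut_foot and stud_seat below 0.006 m and angle between the x axis of nut_mid and the x axis of stud_seat, either way round above 0.9 rad), for 0.1 s.
At the end, for the whole second after the job is handed in: Nut screwed down tight: underside within 1.5 mm of the plate, tilt under 0.06 rad, wing within 0.25 rad of the mould's length. Pin in the notch: collar within 4 mm of the bracket's top and 18 mm of the notch's middle, tilt under 0.15 rad. Both at rest (all of step 1 and z of nut_foot in the frame of stud_seat between -0.0025 and 0.0015 m and horizontal distance between nut_foot and stud_seat below 0.006 m and angle between nut_mid's own z axis and vertical below 0.06 rad and angle between the x axis of nut_mid and the x axis of stud_seat, either way round below 0.25 rad and linear speed of each of nut, pin below 0.02 m/s); the robot touches nothing.
It fails at once if the tumbler or the glue jar is shifted more than 30 mm (distance of any of tumbler, gluejar from where it was at the start of the episode above 0.03 m).
It also fails if it takes over 67 s, if anything falls off the work surface, if the arm or the gripper's body presses on something with over 40 N, if the wrist force passes 120 N, or if a joint passes its speed limit or range.

## Working session

There is one attempt and no reset: what is moved stays moved. The work goes in short steps, Python scripts to look and compute and a tool call to move; the robot and the scene stay as the last step left them, time stands still between calls to the robot, and variables do not carry over. Pictures are saved under pics/ and viewed, about 8 in all and at most 12, crops included, and the job is handed in when it is done.

Besides the shell and the picture viewer there is one more tool, called after "Emit:" by a JSON object that holds its "fn" and its "kwargs". play_rows: Moves the arm, as the interface text tells. Its arguments: {"type":"object","properties":{"plan":{"type":"array"},"grip_force":{"type":"number"}},"required":["plan"]}

```bash
mkdir -p pics; ls
cat > h.py <<'E'
import numpy as np, cv2, pickle
from rig import sense, optics, ctrl
def cap(n,f):
    d=optics.capture(n); cv2.imwrite(f'pics/{f}.png',d['img']); pickle.dump(d,open(f'pics/{f}.pkl','wb')); return d
def load(f): return pickle.load(open(f'pics/{f}.pkl','rb'))
def K(d): return np.array([[d['fx'],0,d['cx']],[0,d['fy'],d['cy']],[0,0,1]])
def px(d,P):
    P=np.atleast_2d(P).astype(float); T=np.array(d['world_to_cam']); c=P@T[:3,:3].T+T[:3,3]
    c=c*[1,-1,-1]
    return cv2.projectPoints(c.reshape(-1,1,3),np.zeros(3),np.zeros(3),K(d),np.array(d['dist'],float))[0].reshape(-1,2)
def at(d,uv,z):
    "world points of pixels at height z"
    uv=np.atleast_2d(uv).astype(float); n=cv2.undistortPoints(uv.reshape(-1,1,2),K(d),np.array(d['dist'],float)).reshape(-1,2)
    T=np.array(d['world_to_cam']); R=T[:3,:3]; o=-R.T@T[:3,3]
    r=np.c_[n[:,0],-n[:,1],-np.ones(len(n))]@R
    return o+r*((z-o[2])/r[:,2])[:,None]
E
python3 - <<'E'
from h import *
for n in('side','top','wrist'):
    d=cap(n,n+'0'); T=np.array(d['world_to_cam']); print(n,-T[:3,:3].T@T[:3,3],d['fx'])
a=[cv2.imread(f'pics/{n}0.png') for n in('side','top','wrist')]
cv2.imwrite('pics/t.png',cv2.resize(a[1],(800,600),interpolation=2))
cv2.imwrite('pics/s.png',cv2.resize(a[0],(800,600),interpolation=2))
s=sense();print(s)
E
```

```text
pics
side [545.63207173 727.2676272  582.5808668 ] 350.420886885084
top [537.60421191  66.26071452 981.69770125] 348.95696545560276
wrist [166.43069981 503.26481758 374.00957251] 346.34973165164627
{'time_s': 0.15, 'joints': array([ 8.84631112e-01,  3.13320072e-01,  1.49827550e+00, -6.84597926e-06,
        1.33098166e+00, -2.23370042e-01]), 'dq': array([ 0.00074199, -0.00188119, -0.00314199,  0.00146609, -0.00058191,
        0.00101408]), 'tau': array([ 1.91258965e-03, -4.12372220e+01, -2.59794831e+01, -1.96735314e-04,
        3.20760897e-03,  2.39033727e-05]), 'eef_pos': array([234.23778128, 469.59476612, 197.86239807]), 'ee_rot': array([-2.13253143e-04,  2.29337263e-01,  9.73346895e-01, -4.43714980e-04]), 'force': array([ 0.55229462, -0.14350847,  0.15031191]), 'wrist_torque': array([0.00640548, 0.04148581, 0.04215434]), 'grip_width': 0.9972905757722366}
```

View pics/t.png

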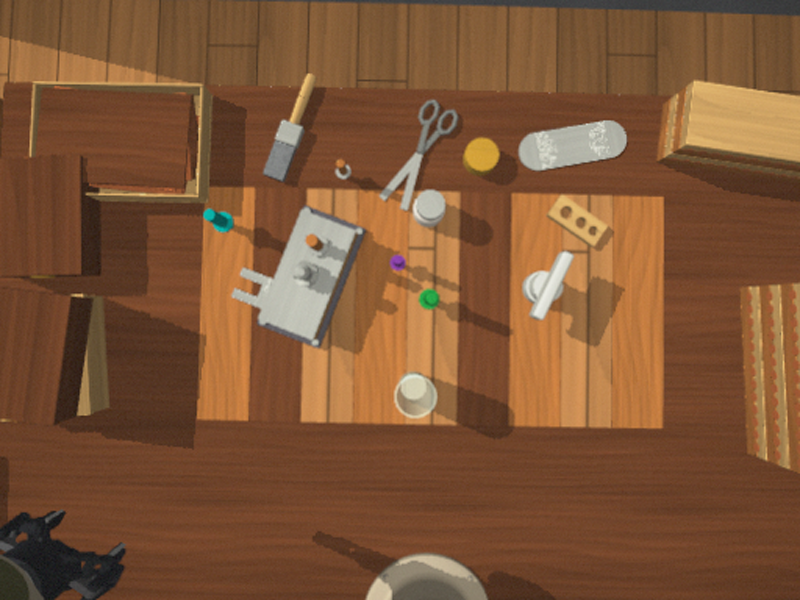

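View pics/s.png

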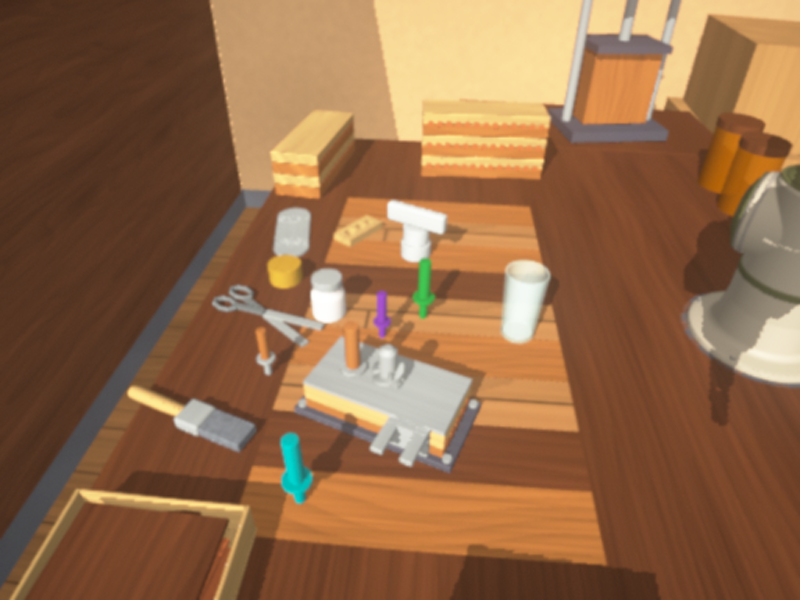

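Top view (800 scale): mould around (312,275), with the orange pin at (315,242), the stud at (304,271) and the bracket at (250,285). The nut is at (545,288), the jar at (429,208) and the tumbler at (415,395). I'll enlarge crops to get exact points.

Run:
```python
from h import *
a=cv2.imread('pics/top0.png')
A=cv2.resize(a[125:225,140:240],(500,500),interpolation=cv2.INTER_CUBIC)
B=cv2.resize(a[150:220,320:400],None,fx=5,fy=5,interpolation=cv2.INTER_CUBIC)
c=np.zeros((500,800,3),np.uint8)
B=cv2.resize(a[150:215,330:390],(300,325),interpolation=cv2.INTER_CUBIC)
c[:,:500]=A; c[:325,500:]=B
cv2.imwrite('pics/c.png',c)
```

```text
(no output)
```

View pics/c.png

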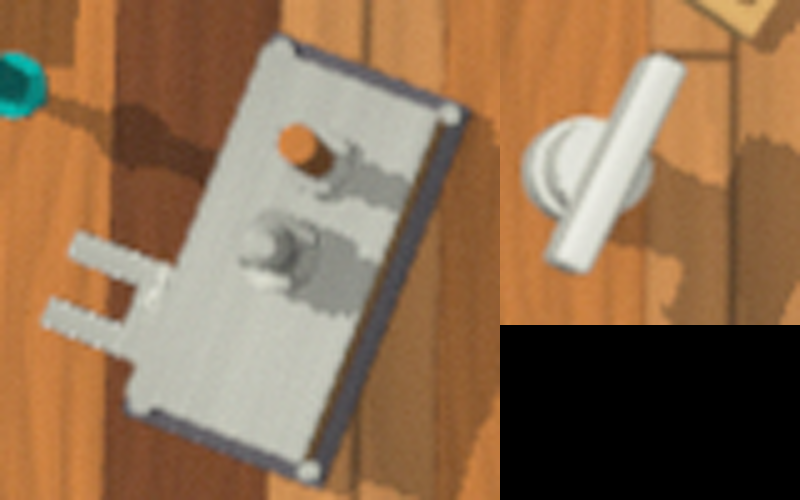

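Run:
```python
from h import *
from scipy.optimize import least_squares
d=load('top0')
f=lambda u,v:(140+u/5-.4,125+v/5-.4)
pts=[((298,145),(52,0,135)),((262,243),(0,0,118)),((85,231),(-36,105,60)),((68,256),(-52+0,105,60)),((54,299),(-58-8,105,60)),((41,322),(-82,105,60))]
pts[2]=((85,231),(-28,105,60));pts[3]=((68,256),(-44,105,60));pts[4]=((54,299),(-66,105,60))
m=np.array([p[1] for p in pts],float); uv=np.array([f(*p[0]) for p in pts])
w=np.array([2,2,1,1,1,1])[:,None]
def W(p,m=m):
    c,s=np.cos(p[2]),np.sin(p[2]); return np.c_[p[0]+c*m[:,0]-s*m[:,1],p[1]+s*m[:,0]+c*m[:,1],m[:,2]]
r=least_squares(lambda p:((px(d,W(p))-uv)*w).ravel(),[630,180,-.4]);print(r.x,np.round((px(d,W(r.x))-uv)*5,1).tolist())
p=r.x;print('bore,notch,',W(p,np.array([[52,0,60],[-55,84,60.]])))
g=W(p,np.array([[100,50,60],[100,-50,60],[-100,-50,60],[-100,50,60.]]))
print('corners in crop',(px(d,g)-[140,125])*5)
n=np.array([(650,55),(685,68),(585,272),(545,262)],float)-[500,0]; n=n/5+[330,150]-.4
q=at(d,n,101);print('wing',q,q.mean(0)); a=(q[0]+q[1])/2-(q[2]+q[3])/2;print(np.hypot(*a[:2]),np.arctan2(a[1],a[0]))
# hub check z=30..: left hub edge
print('jar,tumbler',at(d,np.array([[429,208],[415,392]])/1.5625,[75,120]))
```

```text
[ 5.99323184e+02  2.16360046e+02 -3.57703066e-01] [[-0.0, -1.6], [1.9, 2.0], [-5.7, -1.7], [-0.2, 1.3], [-1.9, -3.1], [-0.3, 2.0]]
bore,notch, [[648.03176661 198.15361823  60.        ]
 [577.21487511 314.29993922  60.        ]]
corners in crop [[264.09632221  42.10387046]
 [438.69940298 111.11440472]
 [297.7343117  462.21486696]
 [122.06360894 392.10265465]]
wing [[ 642.29365888 -204.066947    101.        ]
 [ 636.04554551 -221.99774423  101.        ]
 [ 531.49448565 -172.01805524  101.        ]
 [ 536.14996325 -151.66769524  101.        ]] [ 586.49591332 -187.43761043  101.        ]
117.12570971269655 -0.4523131734771783
jar,tumbler [[712.8709894   11.80220227  75.        ]
 [412.64606267  31.32057721 120.        ]]
```

Everything fits (residuals ≤1 px, wing length 117 mm). Mould at (599,216), yaw -0.358; pin (648,198); notch (577,314); nut (586,-187), wing yaw -0.45. Moving above the pin.

Emit:
{"fn": "play_rows", "kwargs": {"plan": [[34,-22,2,0,0,0.01,1],[34,-22,2,0,0,0.01,1],[34,-22,2,0,0,0.01,1],[34,-22,2,0,0,0.01,1],[34,-22,2,0,0,0.01,1]], "grip_force": 60}}

```text
time_s: 0.57
eef_pos: [402.8, 358.3, 207.1]
ee_rot: [-0.002, 0.197, 0.98, -0.001]
force: [-0.1, 0.7, -0.2]
grip_width: 0.997
```

Emit:
{"fn": "play_rows", "kwargs": {"plan": [[34,-22,0,0,0,0.01,1],[34,-22,0,0,0,0.01,1],[34,-22,0,0,0,0.01,1],[34,-22,0,0,0,0.01,1],[34,-22,0,0,0,0.01,1]]}}

```text
time_s: 0.98
eef_pos: [576.6, 243.0, 206.8]
ee_rot: [-0.002, 0.172, 0.985, -0.001]
force: [0.4, 1.4, 0.1]
grip_width: 0.999
```

Emit:
{"fn": "play_rows", "kwargs": {"plan": [[32,-21,0,0,0,0,1],[32,-21,0,0,0,0,1],[7,-3,0,0,0,0,1],[0,0,0,0,0,0,1]]}}

```text
time_s: 1.32
eef_pos: [655.0, 188.5, 203.0]
ee_rot: [-0.004, 0.175, 0.984, -0.002]
force: [-0.5, 0.5, 0.1]
grip_width: 1.0
```

Run:
```python
from h import *
d=cap('wrist','w1'); s=sense(); print(s['eef_pos'],s['ee_rot'])
T=np.array(d['world_to_cam']); print(-T[:3,:3].T@T[:3,3])
print('predicted pin top',px(d,[[648,198,135],[599.3,216.4,118],[577.2,314.3,60]]))
cv2.imwrite('pics/w1v.png',cv2.resize(d['img'],(800,600),interpolation=2))
```

```text
[654.33857756 188.67386985 202.70483336] [-0.00425049  0.17528     0.98450645 -0.00243044]
[585.31368371 214.88490757 379.63405025]
predicted pin top [[266.99390283 187.65484684]
 [267.72740971 113.21008903]
 [365.41403515  44.63378638]]
```

View pics/w1v.png

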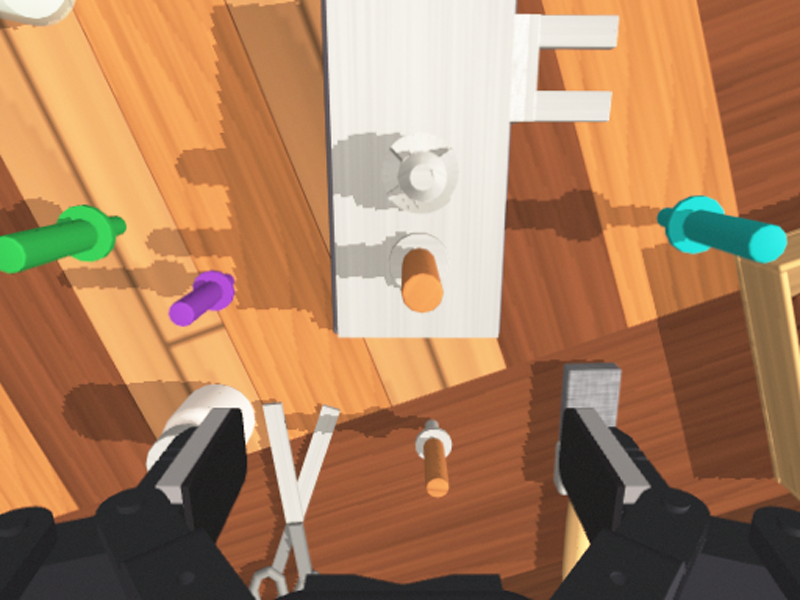

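Wrist view: pin top at (423,293), stud tip (422,178), notch mid about (575,68) in 800 scale. That is about 2 mm toward mould +y of my estimate, so I split the difference: pin (648.4,199.3), stud (599.7,217.5), notch (577.6,315.4). Descend and grasp.

Emit:
{"fn": "play_rows", "kwargs": {"plan": [[-6,10.6,-5,0.0033,-0.009,0,1],[0,0,-37,0,0,0,1],[0,0,-37,0,0,0,1],[0,0,-30,0,0,0,1],[0,0,0,0,0,0,1]]}}

```text
time_s: 1.78
eef_pos: [643.6, 204.1, 92.7]
ee_rot: [0.002, 0.173, 0.985, 0.001]
force: [0.4, -0.6, -0.0]
grip_width: 0.998
```

```bash
python3 -c "
from h import *
s=sense(); print(s['time_s'],s['eef_pos'],s['ee_rot'],s['force'])"
```

```text
1.7833 [643.64132373 204.09659338  92.69539284] [0.00181487 0.17313059 0.98489662 0.00107774] [ 0.42991433 -0.58678212 -0.0413603 ]
```

Emit:
{"fn": "play_rows", "kwargs": {"plan": [[4.6,-4.6,-6,0,0.004,0,1],[0,0,0,0,0,0,1],[0,0,0,0,0,0,-1],[0,0,0,0,0,0,-1],[0,0,0,0,0,0,-1]]}}

```text
time_s: 2.2
eef_pos: [649.3, 201.7, 93.5]
ee_rot: [0.003, 0.172, 0.985, 0.002]
force: [-0.6, -0.0, 0.2]
grip_width: 0.6
```

Emit:
{"fn": "play_rows", "kwargs": {"plan": [[0,0,0,0,0,0,-1],[0,0,0,0,0,0,-1],[0,0,0,0,0,0,-1],[0,0,0,0,0,0,-1],[0,0,0,0,0,0,-1]]}}

```text
time_s: 2.62
eef_pos: [650.5, 201.7, 96.8]
ee_rot: [0.006, 0.172, 0.985, 0.003]
force: [0.4, 0.4, -1.5]
grip_width: 0.184
```

Emit:
{"fn": "play_rows", "kwargs": {"plan": [[0,0,8,0,0,0,-1],[0,0,20,0,0,0,-1],[0,0,30,0,0,0,-1],[0,0,35,0,0,0,-1],[0,0,20,0,0,0,-1]], "grip_force": 70}}

```text
time_s: 3.03
eef_pos: [646.8, 201.6, 208.8]
ee_rot: [-0.001, 0.172, 0.985, 0.001]
force: [-0.4, 1.0, -0.6]
grip_width: 0.183
```

Run:
```python
from h import *
d=cap('wrist','w2'); s=sense(); print(s['time_s'],s['eef_pos'],s['ee_rot'],s['force'],s['grip_width'])
print('notch',px(d,[[577.6,315.4,60]]))
d2=cap('side','s2')
c=np.zeros((450,800,3),np.uint8); c[:,:400]=cv2.resize(d['img'],(600,450),interpolation=2)[:,100:500]; 
p=px(d2,[s['eef_pos']])[0].astype(int);print(p); x=max(0,p[0]-66);y=max(0,p[1]-75);c[:,400:]=cv2.resize(d2['img'][y:y+150,x:x+133],(400,450),interpolation=2)
cv2.imwrite('pics/w2v.png',c)
```

```text
3.0833 [647.78640411 201.78920957 212.3944414 ] [0.00172485 0.17173716 0.98513941 0.00192724] [ 0.9741548  -0.34964448  3.04031298] 0.17655089307978622
notch [[352.35056424  60.43708886]]
[222 176]
```

View pics/w2v.png

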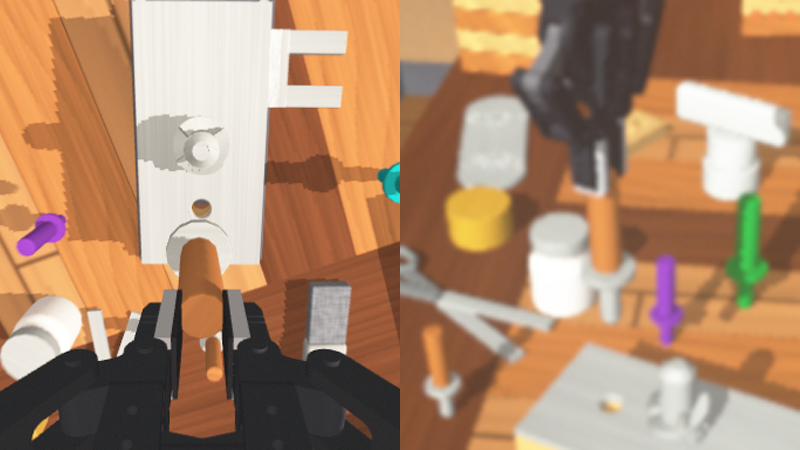

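Wrist and side views show the pin hanging upright in the jaws with the bore empty, at about (201,208) in the wrist panel. The grip pose puts the bore about 3 mm to mould +y of my first estimate, in agreement with the wrist camera. Relative move to the notch: TCP target (579.7, 317.9).

Emit:
{"fn": "play_rows", "kwargs": {"plan": [[-17,29,0,0,-0.004,0,-1],[-17,29,0,0,0,0,-1],[-17,29,0,0,0,0,-1],[-15,27,0,0,0,0,-1],[0,0,0,0,0,0,-1]]}}

```text
time_s: 3.55
eef_pos: [578.0, 317.1, 205.4]
ee_rot: [0.0, 0.174, 0.985, 0.001]
force: [0.1, 0.0, -0.7]
grip_width: 0.181
```

Emit:
{"fn": "play_rows", "kwargs": {"plan": [[0,0,-20,0,0,0,-1],[0,0,0,0,0,0,-1]]}}

```text
time_s: 3.72
eef_pos: [576.3, 318.6, 183.4]
ee_rot: [-0.001, 0.173, 0.985, 0.0]
force: [0.1, 0.5, -2.2]
grip_width: 0.18
```

```bash
python3 -c "
from h import *
s=sense(); print(s['time_s'],s['eef_pos'],s['ee_rot'],s['force'],s['dq'])"
```

```text
3.7167 [576.27588464 318.61396098 183.40750587] [-6.33735521e-04  1.72707249e-01  9.84972993e-01  8.30534033e-05] [ 0.09434693  0.51916177 -2.23282705] [ 0.00148999 -0.04216241 -0.09095868 -0.00814905  0.06007093 -0.00203227]
```

Emit:
{"fn": "play_rows", "kwargs": {"plan": [[4,-1,-20,0,0,0,-1],[0,0,-10,0,0,0,-1],[0,0,0,0,0,0,-1]]}}

```text
time_s: 3.97
eef_pos: [580.4, 316.7, 152.4]
ee_rot: [-0.001, 0.173, 0.985, -0.0]
force: [-0.1, -0.1, 0.0]
grip_width: 0.18
```

Run:
```python
from h import *
d=cap('wrist','w3'); s=sense(); print(s['time_s'],s['eef_pos'],s['ee_rot'],s['force'],s['grip_width'])
d2=cap('side','s3')
c=np.zeros((450,800,3),np.uint8); c[:,:400]=cv2.resize(d['img'],(600,450),interpolation=2)[:,100:500]; 
p=px(d2,[s['eef_pos']-[0,0,50]])[0].astype(int);print(p); x=max(0,p[0]-66);y=min(384-150,max(0,p[1]-75));c[:,400:]=cv2.resize(d2['img'][y:y+150,x:x+133],(400,450),interpolation=2)
cv2.imwrite('pics/w3v.png',c)
```

```text
4.0167 [580.54039077 316.59033544 152.99778738] [-1.07120396e-03  1.72964487e-01  9.84927421e-01 -3.36803889e-04] [-0.21280923 -0.14028494 -0.68567244] 0.18345588624035114
[252 266]
```

View pics/w3v.png

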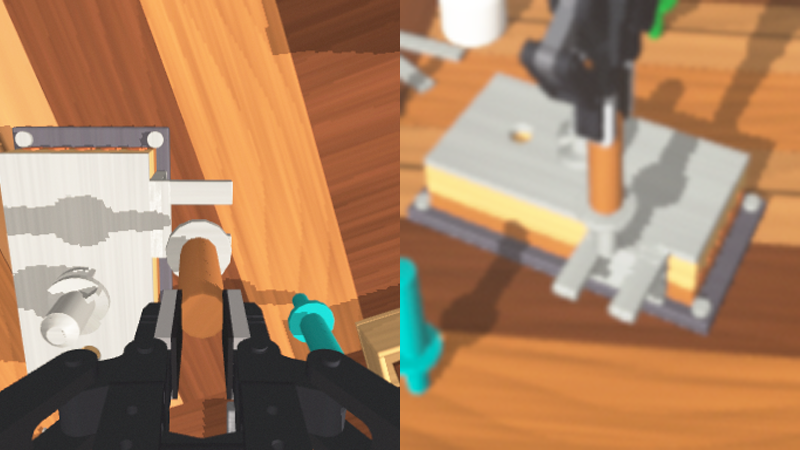

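Side view: the pin shank hangs just above the slot between the prongs, upright. Lowering now.

Emit:
{"fn": "play_rows", "kwargs": {"plan": [[-1,1,-20,0,0,0,-1],[0,0,-20,0,0,0,-1],[0,0,-8,0,0,0,-1],[0,0,-2,0,0,0,-1]]}}

```text
time_s: 4.4
eef_pos: [582.6, 317.8, 108.8]
ee_rot: [0.004, 0.174, 0.985, 0.002]
force: [-0.3, 0.3, -0.9]
grip_width: 0.176
```

Emit:
{"fn": "play_rows", "kwargs": {"plan": [[0,0,-2,0,0,0,-1],[0,0,-2,0,0,0,-1]]}}

```text
time_s: 4.57
eef_pos: [583.5, 317.8, 106.6]
ee_rot: [0.005, 0.174, 0.985, 0.003]
force: [-0.3, -0.0, -1.6]
grip_width: 0.185
```

Emit:
{"fn": "play_rows", "kwargs": {"plan": [[-4,0,-4,0,-0.01,0,-1],[0,0,-4,0,0,0,-1],[0,0,-2,0,0,0,-1]]}}

```text
time_s: 4.82
eef_pos: [580.9, 318.1, 99.3]
ee_rot: [0.012, 0.174, 0.985, 0.005]
force: [-0.6, 0.2, -1.6]
grip_width: 0.176
```

Emit:
{"fn": "play_rows", "kwargs": {"plan": [[0,0,-2,0,0,0,-1],[0,0,-2,0,0,0,-1]]}}

```text
time_s: 4.98
eef_pos: [581.7, 318.2, 96.2]
ee_rot: [0.013, 0.174, 0.985, 0.005]
force: [1.5, -2.4, 9.5]
grip_width: 0.184
```

Emit:
{"fn": "play_rows", "kwargs": {"plan": [[0,0,0,0.003,0.024,0,-1],[0,0,0,0,0,0,-1],[0,0,-0.5,0,0,0,0.6],[0,0,-0.5,0,0,0,0.6],[0,0,-0.5,0,0,0,0.6]]}}

```text
time_s: 5.4
eef_pos: [582.8, 318.4, 95.4]
ee_rot: [0.002, 0.174, 0.985, 0.005]
force: [0.4, -0.1, -0.1]
grip_width: 0.6
```

Emit:
{"fn": "play_rows", "kwargs": {"plan": [[0,0,-0.5,0,0,0,0.6],[0,0,-0.5,0,0,0,0.6],[0,0,20,0,0,0,0.6],[0,0,40,0,0,0,0.6],[0,0,40,0,0,0,1]]}}

```text
time_s: 5.82
eef_pos: [578.2, 317.0, 187.6]
ee_rot: [-0.006, 0.174, 0.985, 0.001]
force: [0.0, -0.6, 1.1]
grip_width: 0.916
```

Run:
```python
from h import *
d=cap('wrist','w4'); s=sense(); print(s['time_s'],s['eef_pos'],s['ee_rot'],s['force'],s['grip_width'])
d2=cap('side','s4'); d3=cap('top','t4')
c=np.zeros((450,800,3),np.uint8); c[:,:400]=cv2.resize(d['img'],(600,450),interpolation=2)[:,100:500]; 
x,y=180,190;c[:,400:]=cv2.resize(d2['img'][y:y+150,x:x+133],(400,450),interpolation=2)
cv2.imwrite('pics/w4v.png',c)
```

```text
5.8667 [580.81261469 317.91935219 197.00487639] [3.01709613e-04 1.73893951e-01 9.84755672e-01 4.13161398e-03] [ 0.40295419 -0.35098966  7.88157   ] 0.988774672494469
```

View pics/w4v.png

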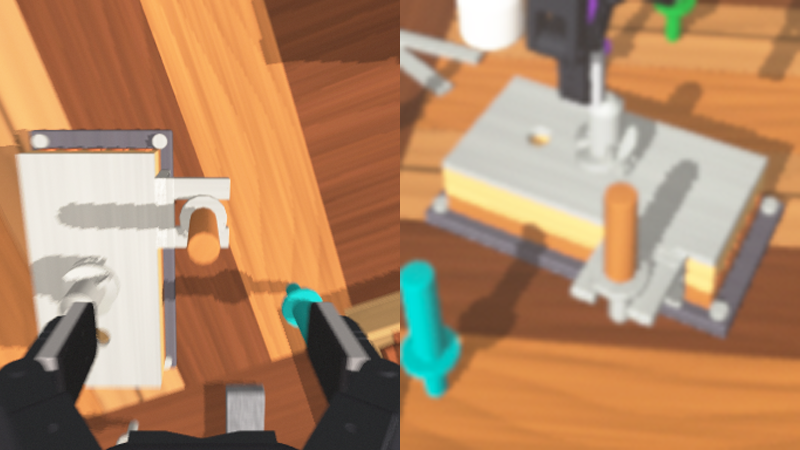

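Pin is parked upright in the slot with its collar on the prongs (wrist view (203,225), side view (620,260)). On to the nut.

Emit:
{"fn": "play_rows", "kwargs": {"plan": [[0,-30,8,0,0,-0.01,1],[0,-40,0,0,0,-0.01,1],[0,-40,0,0,0,-0.01,1],[0,-40,0,0,0,-0.01,1],[0,-40,0,0,0,-0.01,1]]}}

```text
time_s: 6.38
eef_pos: [575.7, 128.4, 192.6]
ee_rot: [-0.005, 0.194, 0.981, 0.003]
force: [1.3, 0.1, 0.7]
grip_width: 0.998
```

Emit:
{"fn": "play_rows", "kwargs": {"plan": [[0,-40,0,0,0,-0.01,1],[0,-40,0,0,0,-0.01,1],[0,-40,0,0,0,-0.01,1],[0,-40,0,0,0,-0.01,1],[0,-40,0,0,0,-0.01,1]]}}

```text
time_s: 6.8
eef_pos: [571.2, -80.0, 186.9]
ee_rot: [-0.009, 0.219, 0.976, 0.003]
force: [0.2, 0.6, 0.1]
grip_width: 1.0
```

Emit:
{"fn": "play_rows", "kwargs": {"plan": [[0,-40,0,0,0,0,1],[0,-40,0,0,0,0,1],[0,-15,0,0,0,0,1],[0,0,0,0,0,0,1]]}}

```text
time_s: 7.13
eef_pos: [567.4, -186.1, 181.4]
ee_rot: [-0.012, 0.223, 0.975, 0.003]
force: [-0.1, 0.3, -0.1]
grip_width: 1.002
```

Run:
```python
from h import *
d=cap('wrist','w5'); s=sense(); print(s['time_s'],s['eef_pos'],s['ee_rot'],s['force'],s['grip_width'])
p=np.array([586.5,-187.4,101]);u=np.array([np.cos(-.452),np.sin(-.452),0])
print((px(d,[p,p+60*u,p-60*u,[*p[:2],0]])*1.5625).round(1))
cv2.imwrite('pics/w5v.png',cv2.resize(d['img'],(800,600),interpolation=2))
```

```text
7.1833 [ 567.40200443 -184.74550367  181.18368659] [-0.01256756  0.2224517   0.97485719  0.00328048] [ 1.01424752  0.12365401 -0.13752723] 1.000177280619948
[[416.3 342.9]
 [415.1 449. ]
 [417.6 223.1]
 [412.4 294.7]]
```

View pics/w5v.png

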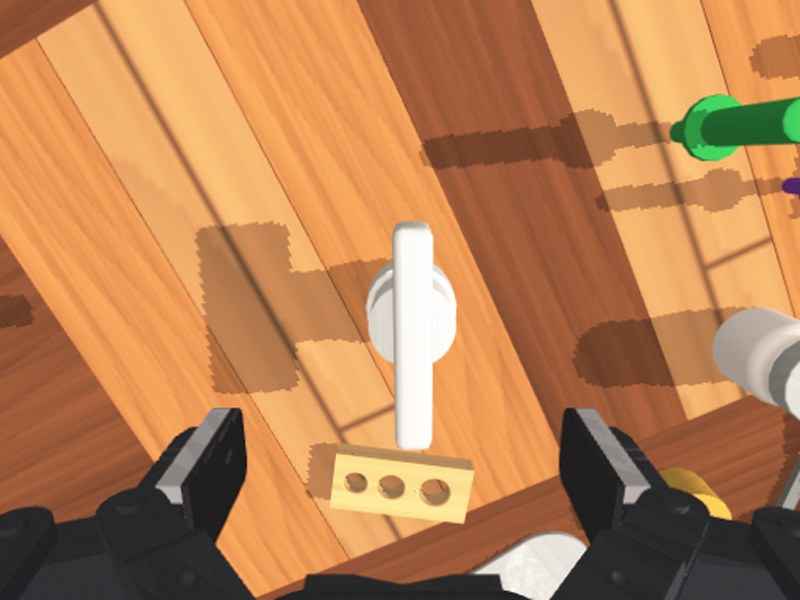

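Wing spans (413,223) to (414,449), matching my prediction to about 1 mm, and the yaw is aligned. Straighten and descend.

Emit:
{"fn": "play_rows", "kwargs": {"plan": [[18,-3.8,-6,-0.012,-0.023,0,1],[0,0,-35,0,0,0,1],[0,0,-25,0,0,0,1],[0,0,0,0,0,0,1]]}}

```text
time_s: 7.52
eef_pos: [586.1, -183.8, 112.2]
ee_rot: [0.001, 0.221, 0.975, 0.0]
force: [-1.1, -0.2, -0.1]
grip_width: 0.998
```

```bash
cat > st.py <<'E'
from h import *
s=sense(); w,c,S,z=s['ee_rot']; 
print(round(s['time_s'],2),s['eef_pos'].round(1),'phi',round(2*np.arctan2(S,c)-np.pi/2,4),'tilt',np.round([-2*w*c+2*z*S,-2*w*S-2*z*c],4),'F',s['force'].round(1),'M',s['wrist_torque'].round(2),'g',s['grip_width'].round(3),'j6',s['joints'][5].round(3))
E
python3 st.py
```

```text
Traceback (most recent call last):
  File "st.py", line 3, in <module>
    print(round(s['time_s'],2),s['eef_pos'].round(1),'phi',round(2*np.arctan2(S,c)-np.pi/2,4),'tilt',np.round([-2*w*c+2*z*S,-2*w*S-2*z*c],4),'F',s['force'].round(1),'M',s['wrist_torque'].round(2),'g',s['grip_width'].round(3),'j6',s['joints'][5].round(3))
                                                                                                                                                                                                        ^^^^^^^^^^^^^^^^^^^^^
AttributeError: 'float' object has no attribute 'round'
```

Emit:
{"fn": "play_rows", "kwargs": {"plan": [[0,-5,-20,0,0,0,1],[0,0,-22,0,0,0,1],[0,0,-2,0,0,0,1],[0,0,0,0,0,0,1]]}}

```text
time_s: 7.85
eef_pos: [587.0, -183.5, 69.4]
ee_rot: [0.001, 0.218, 0.976, 0.001]
force: [0.1, -0.2, 0.6]
grip_width: 0.997
```

```bash
sed -i "s/s\['grip_width'\].round(3)/round(float(s['grip_width']),3)/" st.py
python3 st.py
```

```text
7.85 [ 587.  -183.5   69.4] phi 1.1306 tilt [ 0.0012 -0.0017] F [ 0.1 -0.2  0.6] M [-0.01  0.02  0.02] g 0.997 j6 -1.626
```

Emit:
{"fn": "play_rows", "kwargs": {"plan": [[-1,-5,-1,0,0,-0.01,1],[0,0,0,0,0,0,1],[0,0,0,0,0,0,-1],[0,0,0,0,0,0,-1],[0,0,0,0,0,0,-1]], "grip_force": 60}}

```text
time_s: 8.27
eef_pos: [588.3, -188.5, 74.6]
ee_rot: [0.004, 0.223, 0.975, -0.0]
force: [0.4, 0.6, -0.1]
grip_width: 0.605
```

Emit:
{"fn": "play_rows", "kwargs": {"plan": [[0,0,-0.5,0,0,0,-1],[0,0,-0.5,0,0,0,-1],[0,0,-0.5,0,0,0,-1],[0,0,-0.5,0,0,0,-1],[0,0,-0.5,0,0,0,-1]], "grip_force": 60}}

```text
time_s: 8.68
eef_pos: [588.7, -188.8, 73.1]
ee_rot: [0.005, 0.223, 0.975, -0.0]
force: [0.1, -0.5, 0.2]
grip_width: 0.004
```

```bash
python3 st.py; python3 -c "
from h import *
print(sense()['joints'])"
```

```text
8.68 [ 588.7 -188.8   73.1] phi 1.121 tilt [-0.003  -0.0099] F [ 0.1 -0.5  0.2] M [0.02 0.02 0.03] g 0.004 j6 -1.623
[-0.50057969  0.62353459  1.36314739  0.00231319  1.1447408  -1.62257046]
```

The gripper closed on nothing, so I look before moving.

Run:
```python
from h import *
d=cap('wrist','w6'); s=sense(); d2=cap('side','s6'); d3=cap('top','t6')
print(px(d2,[s['eef_pos'],[586,-188,101]]),px(d3,[s['eef_pos']]),px(d,[s['eef_pos']]))
c=np.zeros((600,800,3),np.uint8); c[:300,:400]=cv2.resize(d['img'],(400,300),interpolation=2)
c[300:,:400]=cv2.resize(d3['img'],(400,300),interpolation=2)
p=px(d2,[s['eef_pos']])[0].astype(int); x=p[0]-60;y=max(0,p[1]-90);c[:,400:]=cv2.resize(d2['img'][y:y+180,x:x+120],(400,600),interpolation=2)
cv2.imwrite('pics/w6v.png',c)
```

```text
[[265.64235072 141.96262587]
 [266.78550313 133.65822845]] [[350.30114283 182.12237101]] [[257.7019368  236.26772892]]
```

View pics/w6v.png

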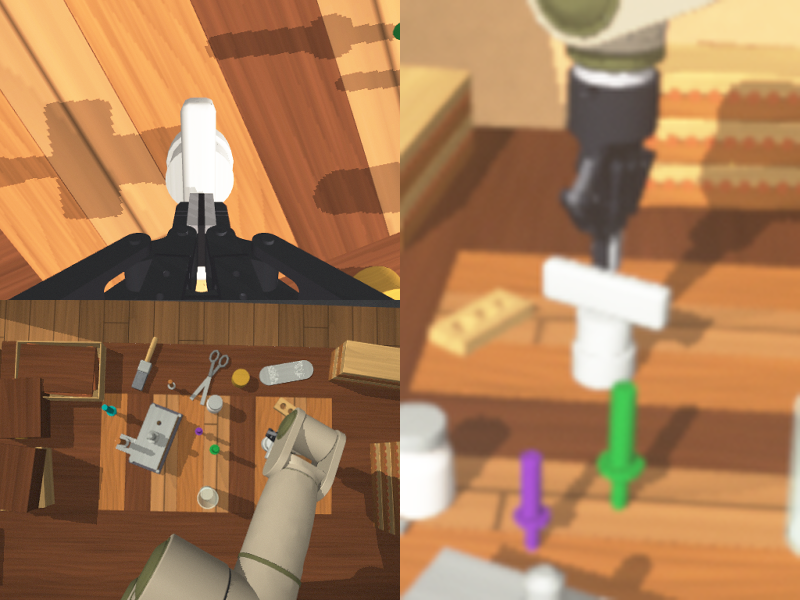

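Run:
```python
from h import *
d=load('w6');d2=load('s6'); e=sense()['eef_pos']
for z in (0,10,20,30,40):
    p=e+[0,0,z]; print(z,(px(d,[p])*.78125).round(1),((px(d2,[p])-[205,51])*3.333+[400,0]).round(0))
T=np.array(d['world_to_cam']); print('cam rel tcp',-T[:3,:3].T@T[:3,3]-e)
# pin height ref at w2 side image
d=load('s2'); e=np.array([647.8,201.8,212.4]); 
for z in(0,15,30):print((px(d,[e+[0,0,z]])-[222-66,176-75])*3+[400,0])
print('pin tip,collar if gripped as thought',(px(d,[e+[0,0,-76.8],e+[0,0,-36.8]])-[156,101])*3+[400,0])
```

```text
0 [[201.3 184.7]] [[602. 303.]]
10 [[201.3 190.7]] [[602. 293.]]
20 [[201.4 197.5]] [[603. 283.]]
30 [[201.4 205. ]] [[603. 273.]]
40 [[201.5 213.4]] [[603. 263.]]
cam rel tcp [-70.05800551  33.17938469 175.45182685]
[[599.92529216 227.81175394]]
[[598.78270815 207.51627272]]
[[597.61215711 186.64609905]]
pin tip,collar if gripped as thought [[605.36713964 323.4702019 ]
 [602.61511854 275.29915112]]
```

Pixel projection settles this. The nut hasn't moved, and the visible fingertips end about 28 mm above the reported TCP, so the jaws closed just above the wing. I reopen and go 30 mm lower.

Emit:
{"fn": "play_rows", "kwargs": {"plan": [[0,0,0,0.003,0.01,0,1],[0,0,0,0,0,0,1],[0,0,0,0,0,0,1],[0,0,0,0,0,0,1],[0,0,0,0,0,0,1]]}}

```text
time_s: 9.25
eef_pos: [588.7, -188.8, 72.9]
ee_rot: [-0.001, 0.223, 0.975, 0.0]
force: [0.2, 0.1, -0.0]
grip_width: 0.708
```

Emit:
{"fn": "play_rows", "kwargs": {"plan": [[0,0,0,0,0,0,1],[-2,0,-12,0,0,0,1],[0,0,-14,0,0,0,1],[0,0,-5,0,0,0,1],[0,0,0,0,0,0,1]]}}

```text
time_s: 9.67
eef_pos: [587.1, -189.0, 41.8]
ee_rot: [0.0, 0.223, 0.975, -0.0]
force: [0.2, -0.2, 0.3]
grip_width: 1.003
```

```bash
python3 st.py
```

```text
9.67 [ 587.1 -189.    41.8] phi 1.1212 tilt [-0.0006 -0.0004] F [ 0.2 -0.2  0.3] M [-0.    0.03 -0.01] g 1.003 j6 -1.622
```

Emit:
{"fn": "play_rows", "kwargs": {"plan": [[0,0,1.5,0,0,0,-1],[0,0,0,0,0,0,-1],[0,0,0,0,0,0,-1],[0,0,0,0,0,0,-1],[0,0,0,0,0,0,-1]]}}

```text
time_s: 10.08
eef_pos: [588.0, -189.4, 45.7]
ee_rot: [0.002, 0.223, 0.975, -0.001]
force: [-0.4, 0.3, -0.3]
grip_width: 0.3
```

Emit:
{"fn": "play_rows", "kwargs": {"plan": [[0,0,0,0,0,0,-1],[0,0,0,0,0,0,-1],[0,0,0,0,0,0,-1],[0,0,0,0,0,0,-1]]}}

```text
time_s: 10.42
eef_pos: [588.1, -189.6, 46.1]
ee_rot: [0.002, 0.223, 0.975, -0.001]
force: [-0.4, -0.3, 0.2]
grip_width: 0.225
```

```bash
python3 st.py
```

```text
10.42 [ 588.1 -189.6   46.1] phi 1.1211 tilt [-0.0021 -0.0033] F [-0.4 -0.3  0.2] M [ 0.01 -0.04  0.01] g 0.225 j6 -1.622
```

Gripped (0.225 of 85 mm ≈ 20 mm). Lift 140 mm and carry it to above the stud, target TCP (602.4, 218.1), turning +0.09.

Emit:
{"fn": "play_rows", "kwargs": {"plan": [[0,0,20,0,0,0,-1],[0,0,35,0,0,0,-1],[0,0,35,0,0,0,-1],[0,0,35,0,0,0,-1],[0,10,15,0,0,0,-1]], "grip_force": 90}}

```text
time_s: 10.83
eef_pos: [582.7, -178.0, 183.1]
ee_rot: [-0.007, 0.224, 0.975, 0.002]
force: [0.0, 0.3, -3.2]
grip_width: 0.214
```

Emit:
{"fn": "play_rows", "kwargs": {"plan": [[0,35,1,0,0,0.01,-1],[1,35,1,0,0,0.01,-1],[1,35,1,0,0,0.01,-1],[1,35,1,0,0,0.01,-1],[1,35,1,0,0,0.01,-1]]}}

```text
time_s: 11.25
eef_pos: [585.8, -2.3, 190.6]
ee_rot: [-0.005, 0.203, 0.979, 0.0]
force: [-0.2, 0.9, -4.4]
grip_width: 0.213
```

Emit:
{"fn": "play_rows", "kwargs": {"plan": [[1,35,1,0,0,0.01,-1],[1,35,1,0,0,0.01,-1],[1,35,1,0,0,0.01,-1],[1,35,1,0,0,0.01,-1],[1,30,1,0,0,0,-1]]}}

```text
time_s: 11.67
eef_pos: [587.3, 177.3, 192.7]
ee_rot: [-0.009, 0.182, 0.983, -0.0]
force: [-0.3, -0.1, -3.3]
grip_width: 0.213
```

```bash
python3 st.py
```

```text
11.67 [587.3 177.3 192.7] phi 1.2049 tilt [0.0029 0.0182] F [-0.3 -0.1 -3.3] M [-0.04 -0.06 -0.03] g 0.213 j6 -1.105
```

Emit:
{"fn": "play_rows", "kwargs": {"plan": [[8,22,0,-0.003,-0.018,0.008,-1],[7,18,0,0,0,0,-1],[0,0,0,0,0,0,-1],[0,0,0,0,0,0,-1]]}}

```text
time_s: 12.0
eef_pos: [599.6, 226.8, 189.3]
ee_rot: [-0.003, 0.174, 0.985, -0.0]
force: [-0.2, 0.5, -4.0]
grip_width: 0.216
```

```bash
python3 st.py
```

```text
12.0 [599.6 226.8 189.3] phi 1.2219 tilt [0.0004 0.0061] F [-0.2  0.5 -4. ] M [-0.04 -0.03 -0.06] g 0.216 j6 -1.044
```

Emit:
{"fn": "play_rows", "kwargs": {"plan": [[3,-8.7,-5,0,-0.006,-0.008,-1],[0,0,-14,0,0,0,-1],[0,0,0,0,0,0,-1],[0,0,0,0,0,0,-1]]}}

```text
time_s: 12.33
eef_pos: [602.3, 213.7, 167.9]
ee_rot: [-0.001, 0.179, 0.984, -0.001]
force: [1.2, -0.4, -3.4]
grip_width: 0.216
```

```bash
python3 st.py
```

```text
12.33 [602.3 213.7 167.9] phi 1.2103 tilt [-0.0012  0.0024] F [ 1.2 -0.4 -3.4] M [-0.01 -0.02 -0.01] g 0.216 j6 -1.052
```

Emit:
{"fn": "play_rows", "kwargs": {"plan": [[0,3.5,0,0,0,0,-1],[0,0,0,0,0,0,-1],[0,0,0,0,0,0,-1]]}}

```text
time_s: 12.58
eef_pos: [602.8, 215.3, 168.7]
ee_rot: [-0.001, 0.181, 0.984, -0.001]
force: [-0.5, -0.1, -4.4]
grip_width: 0.214
```

```bash
python3 st.py
python3 - <<'E'
from h import *
s=sense(); e=s['eef_pos']; d2=cap('side','s7'); d3=cap('top','t7')
u=np.array([.9366,-.3504,0]); ax=e-2.4*u; ax[2]-=46.1
print('nut foot',ax)
def show(d,x,y,w,h): return cv2.resize(d['img'][y:y+h,x:x+w],(400,int(400*h/w)),interpolation=cv2.INTER_CUBIC)
st=np.array([600.2,218.9,118]); 
ps=px(d2,[ax,st,ax+[0,0,101]-60*u,ax+[0,0,101]+60*u]); pt=px(d3,[ax+[0,0,101],st,ax+[0,0,101]-60*u,ax+[0,0,101]+60*u])
a=(ps[1]-[50,75]).astype(int); b=(pt[1]-[50,50]).astype(int)
c=np.zeros((600,800,3),np.uint8); c[:,:400]=show(d2,*a,100,150); c[:400,400:]=show(d3,*b,100,100)
print('side px',(ps-a)*4,'top px',(pt-b)*4+[400,0])
cv2.imwrite('pics/w7v.png',c)
E
```

```text
12.58 [602.8 215.3 168.7] phi 1.2072 tilt [-0.0015  0.0018] F [-0.5 -0.1 -4.4] M [-0.    0.02  0.05] g 0.214 j6 -1.046
nut foot [600.57411663 216.09513833 122.6482512 ]
side px [[201.87986622 292.19538873]
 [202.08930789 303.12309763]
 [325.12971988 158.29759421]
 [ 84.52530301  90.33598682]] top px [[572.75905275 185.59739533]
 [601.48605524 200.8979965 ]
 [531.24928221 288.04544465]
 [614.1111236   83.72317731]]
```

View pics/w7v.png

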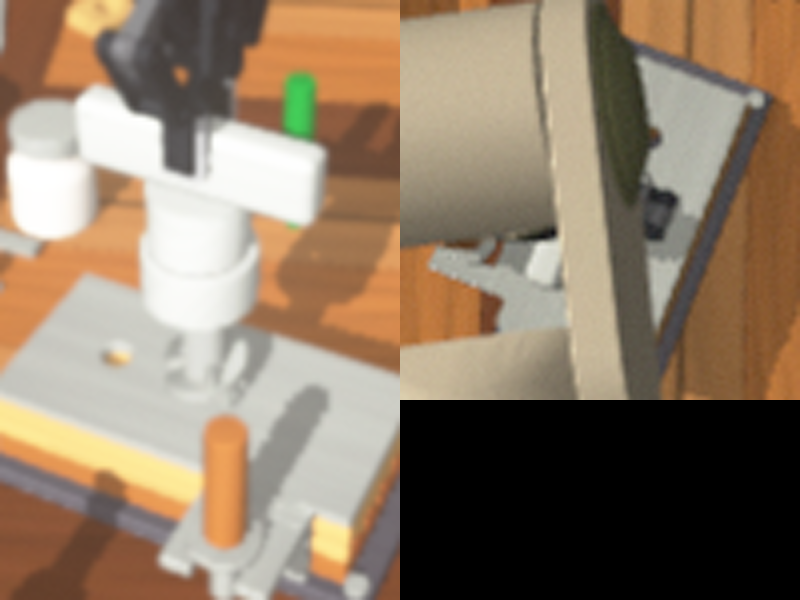

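Side view: the nut hangs upright over the stud, hub centre about u=200, stud about u=204, and the wing ends match the prediction. I'll measure that small offset numerically.

Run:
```python
from h import *
d=load('s7'); st=np.array([600.2,218.9,118]); p=px(d,[st])[0]; a=(p-[50,75]).astype(int)
g=cv2.cvtColor(d['img'],6).astype(int)
for v in (62,68,74,76,83,84,85,86,87,88,89,90): print(v,g[a[1]+v,a[0]+30:a[0]+72].tolist())
print(a); J=px(d,[st,st+[10,0,0],st+[0,10,0]]);print(J-J[0])
print('stud axis predicted u at z 90..115',px(d,[[600.2,218.9,z] for z in(90,100,110)])-a)
print('hub axis',px(d,[[600.57,216.1,122.6+z] for z in(5,15,25)])-a)
```

```text
62 [168, 169, 172, 171, 187, 225, 236, 234, 238, 244, 247, 249, 250, 251, 251, 251, 251, 251, 251, 250, 249, 248, 247, 246, 243, 239, 233, 227, 219, 204, 186, 185, 213, 223, 204, 183, 175, 175, 175, 175, 174, 167]
68 [165, 165, 165, 165, 177, 208, 231, 240, 245, 248, 247, 245, 244, 243, 244, 244, 243, 242, 242, 243, 242, 237, 233, 234, 235, 234, 233, 235, 237, 233, 224, 208, 187, 168, 154, 153, 155, 153, 143, 128, 120, 118]
74 [208, 208, 207, 207, 206, 213, 227, 238, 244, 247, 248, 249, 250, 250, 250, 250, 250, 250, 249, 248, 247, 246, 245, 243, 241, 237, 233, 229, 224, 216, 204, 190, 175, 161, 155, 157, 159, 162, 163, 162, 160, 150]
76 [207, 207, 208, 208, 209, 213, 224, 236, 243, 246, 248, 248, 249, 250, 250, 250, 250, 249, 248, 247, 247, 246, 244, 242, 239, 236, 232, 227, 222, 215, 202, 186, 164, 141, 127, 123, 126, 133, 138, 142, 148, 143]
83 [203, 202, 203, 204, 204, 204, 205, 203, 203, 202, 203, 202, 202, 200, 197, 203, 215, 224, 227, 228, 228, 226, 222, 212, 194, 172, 151, 146, 149, 151, 151, 149, 148, 147, 145, 143, 140, 142, 153, 150, 139, 131]
84 [206, 205, 203, 203, 204, 2
[... 1067 characters left out ...]
, 206, 205, 205, 204, 203, 200, 191, 192, 197, 203, 210, 215, 221, 224, 226, 225, 223, 219, 208, 192, 174, 174, 206, 224, 228, 222, 192, 159, 148, 148, 149, 162, 187, 202, 207, 208, 208]
90 [192, 202, 205, 204, 205, 206, 206, 206, 206, 205, 203, 202, 209, 216, 218, 217, 218, 220, 224, 226, 225, 221, 215, 204, 190, 181, 192, 217, 226, 227, 220, 186, 156, 147, 147, 154, 175, 196, 204, 206, 207, 208]
[197 147]
[[ 0.          0.        ]
 [-5.06326736 -0.32757382]
 [-0.53056715  3.46018894]]
stud axis predicted u at z 90..115 [[50.58090139 86.11054393]
 [50.56020019 82.47982634]
 [50.53925717 78.78455009]]
hub axis [[50.46105625 71.15598374]
 [50.43917315 67.27815372]
 [50.41703629 63.32985009]]
```

Emit:
{"fn": "play_rows", "kwargs": {"plan": [[-0.5,3.5,-8,0,0,0,-1],[0,0,-8,0,0,0,-1],[0,0,-5,0,0,0,-1],[0,0,0,0,0,0,-1]]}}

```text
time_s: 13.02
eef_pos: [602.1, 219.6, 145.9]
ee_rot: [-0.0, 0.18, 0.984, -0.001]
force: [-0.8, 0.2, -3.6]
grip_width: 0.216
```

```bash
python3 st.py
```

```text
13.02 [602.1 219.6 145.9] phi 1.208 tilt [-0.0012  0.001 ] F [-0.8  0.2 -3.6] M [ 0.07 -0.01 -0.02] g 0.216 j6 -1.04
```

Emit:
{"fn": "play_rows", "kwargs": {"plan": [[0,-1.5,-5,0,0,0,-1],[0,0,-3,0,0,0,-1],[0,0,-2,0,0,0,-1],[0,0,0,0,0,0,-1]]}}

```text
time_s: 13.35
eef_pos: [601.7, 218.1, 134.0]
ee_rot: [-0.001, 0.18, 0.984, -0.001]
force: [-0.1, -0.7, -4.1]
grip_width: 0.214
```

```bash
python3 st.py
```

```text
13.35 [601.7 218.1 134. ] phi 1.2083 tilt [-0.0013  0.0028] F [-0.1 -0.7 -4.1] M [-0.01 -0.03 -0.02] g 0.214 j6 -1.043
```

Emit:
{"fn": "play_rows", "kwargs": {"plan": [[0,0,-3,0,0,0,-1],[0,0,-3,0,0,0,-1],[0,0,-2,0,0,0,-1]]}}

```text
time_s: 13.6
eef_pos: [601.9, 218.1, 126.1]
ee_rot: [-0.001, 0.18, 0.984, -0.001]
force: [-1.3, -0.6, -2.9]
grip_width: 0.212
```

```bash
python3 st.py
```

```text
13.6 [601.9 218.1 126.1] phi 1.2081 tilt [-0.001   0.0019] F [-1.3 -0.6 -2.9] M [-0.01  0.31 -0.  ] g 0.212 j6 -1.043
```

Emit:
{"fn": "play_rows", "kwargs": {"plan": [[-0.5,0,-2,0,0,0,-1],[0,0,-2,0,0,0,-1],[0,0,-1.5,0,0,0,-1]]}}

```text
time_s: 13.85
eef_pos: [601.5, 218.1, 120.0]
ee_rot: [-0.001, 0.18, 0.984, -0.001]
force: [-0.4, 0.0, -4.0]
grip_width: 0.214
```

```bash
python3 st.py
```

```text
13.85 [601.5 218.1 120. ] phi 1.2082 tilt [-0.0011  0.0014] F [-0.4  0.  -4. ] M [-0.01 -0.01 -0.02] g 0.214 j6 -1.042
```

Emit:
{"fn": "play_rows", "kwargs": {"plan": [[0,0,-1.5,0,0,0,-1],[0,0,-1.5,0,0,0,-1],[0,0,-1,0,0,0,-1]]}}

```text
time_s: 14.1
eef_pos: [601.8, 218.2, 118.9]
ee_rot: [0.001, 0.18, 0.984, -0.0]
force: [-3.8, -0.2, 1.8]
grip_width: 0.213
```

```bash
python3 st.py
```

```text
14.1 [601.8 218.2 118.9] phi 1.2085 tilt [-0.001 -0.001] F [-3.8 -0.2  1.8] M [-0.16  0.87 -0.01] g 0.213 j6 -1.043
```

Lugs rest on the crest, with the foot 12.8 mm above the plate. Hold for step 2.

Emit:
{"fn": "play_rows", "kwargs": {"plan": [[0,0,-0.8,0,0,0,-1],[0,0,-0.8,0,0,0,-1],[0,0,-0.8,0,0,0,-1],[0,0,-0.8,0,0,0,-1],[0,0,-0.8,0,0,0,-1]]}}

```text
time_s: 14.52
eef_pos: [601.9, 218.1, 118.8]
ee_rot: [0.002, 0.18, 0.984, -0.0]
force: [-4.2, -1.3, 6.1]
grip_width: 0.212
```

```bash
python3 st.py
```

```text
14.52 [601.9 218.1 118.8] phi 1.2088 tilt [-0.0013 -0.0035] F [-4.2 -1.3  6.1] M [-0.26  1.11 -0.04] g 0.212 j6 -1.042
```

Emit:
{"fn": "play_rows", "kwargs": {"plan": [[-0.5,0.2,0.3,0,0.004,0.1,-1],[0,0.2,0.3,0,0,0.1,-1],[0,0.2,0.3,0,0,0.1,-1],[0,0.2,0.3,0,0,0,-1]]}}

```text
time_s: 14.85
eef_pos: [601.7, 218.9, 120.5]
ee_rot: [0.0, 0.025, 1.0, -0.0]
force: [-3.3, -0.7, -1.2]
grip_width: 0.214
```

```bash
python3 st.py
```

```text
14.85 [601.7 218.9 120.5] phi 1.5209 tilt [-0.0009 -0.0009] F [-3.3 -0.7 -1.2] M [-0.31  0.56  0.06] g 0.214 j6 -1.354
```

Emit:
{"fn": "play_rows", "kwargs": {"plan": [[-0.5,0.25,0.3,0,0,0.1,-1],[-0.1,0.25,0.3,0,0,0.1,-1],[-0.1,0.25,0.3,0,0,0.1,-1],[-0.1,0.25,0.3,0,0,0.1,-1],[0,0,0.2,0,0,0,-1]]}}

```text
time_s: 15.27
eef_pos: [601.5, 219.2, 122.2]
ee_rot: [0.001, -0.175, 0.985, -0.001]
force: [-2.7, -1.9, -0.7]
grip_width: 0.212
```

```bash
python3 st.py
```

```text
15.27 [601.5 219.2 122.2] phi 1.922 tilt [-0.001  -0.0027] F [-2.7 -1.9 -0.7] M [-0.18  0.52  0.05] g 0.212 j6 -1.754
```

Emit:
{"fn": "play_rows", "kwargs": {"plan": [[-0.3,0.4,0.3,0,0.002,0.1,-1],[-0.2,0.25,0.3,0,0,0.1,-1],[-0.2,0.25,0.3,0,0,0.1,-1],[-0.2,0.25,0.3,0,0,0.1,-1],[0,0,0,0,0,0,-1]]}}

```text
time_s: 15.68
eef_pos: [600.1, 219.9, 120.8]
ee_rot: [-0.001, -0.362, 0.932, -0.001]
force: [0.2, -0.2, -3.0]
grip_width: 0.216
```

```bash
python3 st.py
```

```text
15.68 [600.1 219.9 120.8] phi 2.3115 tilt [-0.0019  0.0016] F [ 0.2 -0.2 -3. ] M [-0.18 -0.01  0.05] g 0.216 j6 -2.142
```

Emit:
{"fn": "play_rows", "kwargs": {"plan": [[-0.2,0.2,1,0,0,0.1,-1],[-0.2,0.2,0.5,0,0,0.1,-1],[-0.2,0.2,0,0,0,0.1,-1],[-0.1,0.1,-1,0,0,0.06,-1],[0,0,-2,0,0,0,-1]]}}

```text
time_s: 16.1
eef_pos: [600.1, 219.9, 116.0]
ee_rot: [-0.001, -0.514, 0.858, -0.001]
force: [0.1, -0.7, -4.3]
grip_width: 0.213
```

```bash
python3 st.py
```

```text
16.1 [600.1 219.9 116. ] phi 2.6509 tilt [-0.0034  0.0011] F [ 0.1 -0.7 -4.3] M [-0.09  0.04 -0.01] g 0.213 j6 -2.48
```

Already below the crest level, so it is in the drop gap. Lower it.

Emit:
{"fn": "play_rows", "kwargs": {"plan": [[0,0,-2,0,0,0.02,-1],[0,0,-2,0,0,0,-1],[0,0,-1.5,0,0,0,-1]]}}

```text
time_s: 16.35
eef_pos: [600.5, 219.9, 110.8]
ee_rot: [-0.001, -0.517, 0.856, -0.001]
force: [-6.4, -2.5, 18.0]
grip_width: 0.212
```

```bash
python3 st.py
```

```text
16.35 [600.5 219.9 110.8] phi 2.6574 tilt [-0.0031 -0.0001] F [-6.4 -2.5 18. ] M [-0.32  1.44  0.07] g 0.212 j6 -2.487
```

Emit:
{"fn": "play_rows", "kwargs": {"plan": [[0,0,0.5,0,0,0,-1],[0,0,0,0,0,0,-1],[0,0,-0.5,0,0,-0.1,-1],[0.1,-0.1,-0.5,0,0,-0.1,-1],[0.1,-0.1,-0.5,0,0,-0.1,-1]]}}

```text
time_s: 16.77
eef_pos: [600.9, 219.5, 109.8]
ee_rot: [-0.001, -0.373, 0.928, -0.001]
force: [-0.9, -0.8, -0.3]
grip_width: 0.214
```

```bash
python3 st.py
```

```text
16.77 [600.9 219.5 109.8] phi 2.3358 tilt [-0.0032  0.0003] F [-0.9 -0.8 -0.3] M [-0.24  0.21  0.04] g 0.214 j6 -2.166
```

Emit:
{"fn": "play_rows", "kwargs": {"plan": [[0.1,-0.1,-0.8,0,0,-0.1,-1],[0.1,-0.1,-0.6,0,0,-0.1,-1],[0.1,-0.2,-0.6,0,0,-0.1,-1],[0.1,-0.2,-0.6,0,0,-0.1,-1]]}}

```text
time_s: 17.1
eef_pos: [601.6, 218.4, 107.8]
ee_rot: [-0.001, -0.167, 0.986, -0.002]
force: [-1.8, -1.6, 0.3]
grip_width: 0.214
```

```bash
python3 st.py
```

```text
17.1 [601.6 218.4 107.8] phi 1.907 tilt [-0.0039  0.0006] F [-1.8 -1.6  0.3] M [-0.39  0.5   0.04] g 0.214 j6 -1.738
```

Emit:
{"fn": "play_rows", "kwargs": {"plan": [[0.1,-0.2,-0.6,0,0,-0.1,-1],[0.1,-0.2,-0.6,0,0,-0.1,-1],[0.1,-0.2,-0.6,0,0,-0.08,-1]]}}

```text
time_s: 17.35
eef_pos: [601.6, 217.9, 106.4]
ee_rot: [-0.001, -0.017, 1.0, -0.002]
force: [-4.1, -0.5, 3.1]
grip_width: 0.21
```

```bash
python3 st.py
```

```text
17.35 [601.6 217.9 106.4] phi 1.6053 tilt [-0.0034  0.0025] F [-4.1 -0.5  3.1] M [0.22 0.65 0.05] g 0.21 j6 -1.438
```

Emit:
{"fn": "play_rows", "kwargs": {"plan": [[-0.2,-0.1,-0.4,0,0,-0.1,-1],[0,-0.1,-0.4,0,0,-0.1,-1],[0,0,-0.3,0,0,-0.05,-1]]}}

```text
time_s: 17.6
eef_pos: [601.5, 219.0, 106.3]
ee_rot: [-0.001, 0.118, 0.993, -0.0]
force: [-3.4, -2.1, 0.3]
grip_width: 0.214
```

```bash
python3 st.py
```

```text
17.6 [601.5 219.  106.3] phi 1.3349 tilt [-0.0002  0.002 ] F [-3.4 -2.1  0.3] M [-0.13  0.55  0.08] g 0.214 j6 -1.169
```

Emit:
{"fn": "play_rows", "kwargs": {"plan": [[0,-0.1,-0.3,0,0,-0.06,-1],[0,0,-0.3,0,0,-0.05,-1],[0,0,-0.3,0,0,-0.02,-1],[0,0,-0.3,0,0,0,-1]]}}

```text
time_s: 17.93
eef_pos: [601.0, 218.6, 106.2]
ee_rot: [-0.001, 0.189, 0.982, -0.001]
force: [-3.6, -2.1, 1.9]
grip_width: 0.21
```

```bash
python3 st.py
```

```text
17.93 [601.  218.6 106.2] phi 1.1901 tilt [-0.0012  0.0024] F [-3.6 -2.1  1.9] M [-0.26  0.35  0.28] g 0.21 j6 -1.023
```

Wing is back along the mould, foot about 0.1 mm above the plate by TCP height, and tightening torque is felt. Release and retreat upward.

Emit:
{"fn": "play_rows", "kwargs": {"plan": [[0,0,-0.2,0,0,-0.03,-1],[0,0,0,0,0,0,0.7],[0,0,0,0,0,0,0.7],[0,0,0,0,0,0,0.7],[0,0,0,0,0,0,0.7]]}}

```text
time_s: 18.35
eef_pos: [602.2, 219.2, 106.7]
ee_rot: [0.001, 0.204, 0.979, 0.0]
force: [-0.5, -0.2, 0.3]
grip_width: 0.773
```

Emit:
{"fn": "play_rows", "kwargs": {"plan": [[0,0,0,0,0,0,0.7],[0,0,15,0,0,0,0.7],[0,0,30,0,0,0,0.7],[0,0,40,0,0,0,0.7],[0,-20,10,0,0,0,0.7]]}}

```text
time_s: 18.77
eef_pos: [600.2, 201.4, 201.6]
ee_rot: [-0.002, 0.202, 0.979, -0.0]
force: [0.2, -0.5, 0.4]
grip_width: 0.852
```

Emit:
{"fn": "play_rows", "kwargs": {"plan": [[-20,-40,0,0,0,0,0.7],[-20,-40,0,0,0,0,0.7],[-30,-40,0,0,0,0,0.7],[-20,-30,0,0,0,0,0.7],[0,0,0,0,0,0,0.7]]}}

```text
time_s: 19.18
eef_pos: [514.1, 53.9, 205.0]
ee_rot: [0.003, 0.201, 0.98, 0.001]
force: [-1.0, 0.2, 0.7]
grip_width: 0.853
```

```bash
python3 st.py
python3 - <<'E'
from h import *
d2=cap('side','s8'); d3=cap('top','t8')
c=np.zeros((600,800,3),np.uint8)
b=[140,125]; c[:400,400:]=cv2.resize(d3['img'][125:225,140:240],(400,400),interpolation=2)
a=(px(d2,[[600,219,118]])[0]-[50,75]).astype(int); c[:,:400]=cv2.resize(d2['img'][a[1]:a[1]+150,a[0]:a[0]+100],(400,600),interpolation=2)
u=np.array([.9366,-.3504,0]); f=np.array([600,219,161])
print('side',(px(d2,[f-60*u,f+60*u,f-[0,0,101]])-a)*4,'top',(px(d3,[f-60*u,f+60*u])-b)*4+[400,0])
cv2.imwrite('pics/w8v.png',c)
E
```

```text
19.18 [514.1  53.9 205. ] phi 1.1668 tilt [ 0.0005 -0.006 ] F [-1.   0.2  0.7] M [-0.    0.03 -0.03] g 0.853 j6 -1.29
side [[319.46085787 272.26327766]
 [ 91.66217946 201.14237037]
 [202.93201681 386.6878781 ]] top [[554.25300571 282.36069036]
 [630.73123328  93.52250426]]
```

View pics/w8v.png

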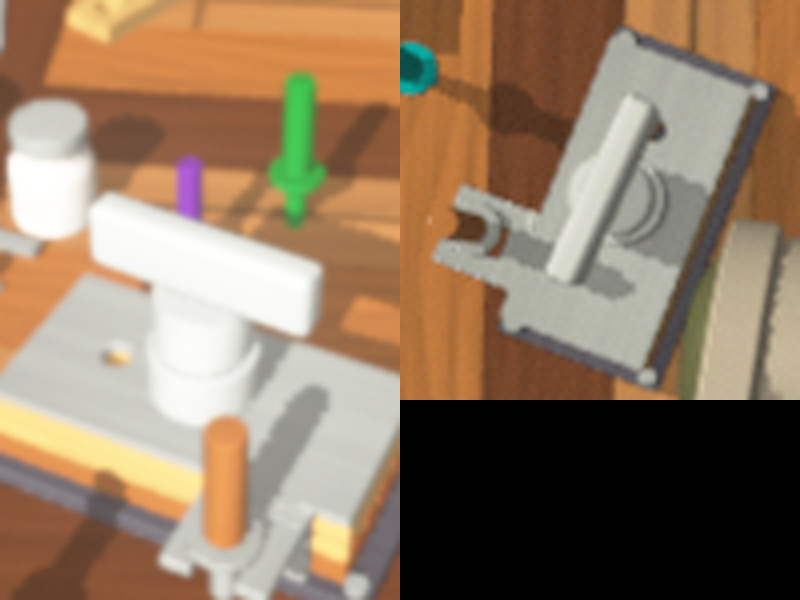

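Nut is down flat with its wing along the mould (side ends (93,200) and (320,268), predicted (92,201) and (319,272)). The pin is still upright in the notch, and the jar hasn't moved. Handing in.

```bash
python3 -c "
from rig import ctrl
print(ctrl.finish_job())"
```

```text
the job is handed in; nothing more can be done
None
```

The pin is parked in the bracket's notch and the wing nut is screwed down on the plate. I handed the job in at about 19 s of the 67 s allowed; no verdict is reported.

- **Pin:** I drew it out of the bore and set it in the notch. Contact with the bracket came at the same tool height at which I had gripped it with its collar on the plate. It still stood upright in the notch in the last pictures.
- **Nut on the thread:** It rested on the crest with its underside about 12.8 mm above the plate, held in contact for 0.4 s. I turned it back about 83°, where it dropped to about 4.7 mm.
- **Nut tightened:** I turned it forward about 85° until torque built up (0.28 N m about the vertical). By tool height its underside was then about 0.1 mm above the plate.
- **Last pictures:** In the side view the wing ends lie within about 2 mm of where they should be for a seated nut. In the top view the wing runs along the mould. The arm was clear of everything.
- **Tumbler and jar:** The jar looked unmoved in the last side picture. The tumbler was not in the final crops, but it was well away from every path I took.

Two things disagreed along the way:
- **First grasp of the nut:** It closed on nothing, because the visible fingertips sit about 28 mm above the reported tool point. The nut had not moved, and I gripped it again 27 mm lower.
- **Camera positions:** The top camera's positions were 1 to 3 mm off from the wrist camera and grip positions. I used the latter.

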